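# Pad the lamp support and index it out one hole

### The job

Drape the loose orange saddle pad over the bar of the blue sliding section of the lamp support and let go of it. Then pull the red lock plunger up out of its hole, slide the section away from the fixed black-padded rest to the very next hole, and let the pin go fully home there. Finish while still holding the red knob, gripped with the pin fully home, and leave the pad on the bar and the other things on the bench where they are.

Things in the scene. Friction and masses are not known exactly. Their poses are not given: they have to be found in the camera images.
- pad_center (a point): Centre (half-way up) of the loose orange saddle pad, 110 g: a rigid upside-down U, 60 mm long (x), 38 mm wide (y), 45 mm high (z up). It stands on its two 6 mm thick legs, open below; the channel between them is 26 mm wide, 37 mm deep; the bridge on top is 8 mm thick. Grasp it across its 38 mm width from above.
- bar_mid (a point): Middle of the top face of the blue section's bar, 106 mm above the bench: the pad's place. Level square bar, 16 mm wide and high, along this point's x, clear 60 mm either way; its free end (yellow cap, 22 mm square) points to -x, towards the robot. A seated pad's centre is 14.5 mm below this point. y is the slide direction, z up. Moves with the section.
- knob: The same red knob as a body. Origin on the bench plane under the knob's axis while the pin is home, rising with it; the knob spans 104 to 136 mm above the origin. Axes as those of bar_mid.
- knob_mid (a point): Centre of the red knob of the spring plunger: upright cylinder 30 mm in diameter, 32 mm high, its centre 120 mm above the bench while the pin is home, and 100 mm from bar_mid along +x of that. The section's blue top is 34 mm below it; a brass collar 20 mm wide reaches to 24 mm below it. y is the slide direction.
- plunger (a joint): Height of the lock plunger, m: 0 = pin fully home in a hole, 0.018 = pulled right up. The pin is 11 mm deep in the hole, clear of the tube from 0.011 up. A spring pushes it down with 5.5 to 8.5 N. Its tip is tapered; let go between holes, it rides on the tube at 0.011 and drops into the next hole that comes under it.
- section (a joint): Travel of the blue section along the tube, m: 0 = starting hole, growing along +y of bar_mid, away from the fixed black-padded rest. The next hole is at 0.060; one more at 0.120; stops at -0.055 and 0.130. Locked (about 1.5 mm play) while the pin is in a hole, else 2.5 N of friction plus damping of 8 N s/m.
- rail: Fixed lamp support: square tube 340 mm long (along its y), 40 mm wide, top 75 mm above the bench, on two grey feet. Origin on the bench under the tube's middle. The fixed rest with the black pad is at y = -140 mm, its bar parallel to the section's and as high; the section starts at y = -10 mm. Axes parallel to those of bar_mid.
- jar_mid (a point): Bystander: centre of a jar with a blue cap, 54 mm in diameter, 85 mm high, standing on the bench. Leave it.
- reflector: Bystander: shiny steel lamp reflector bowl, 120 mm across, 55 mm high, beyond the tube; origin at its underside. Leave it.
- screwdriver: Bystander: screwdriver with a green handle lying beyond the tube. Leave it.
Not all that is in view belongs to the job. There is more than one size of the part that bears pad_center; the job needs the largest.

How it is judged (in metres and radians):
On the way, in this order (a step that is already met when the one before it is completed fails the run):
1. the pad hangs over the section's bar, let go and at rest, with the pin still home in the starting hole (x of pad_center in the frame of bar_mid between -0.03 and 0.03 m and y of pad_center in the frame of bar_mid between -0.008 and 0.008 m and z of pad_center in the frame of bar_mid between -0.0185 and -0.0105 m and angle between pad_center's own z axis and vertical below 0.2 rad and contact force between the fingers and pad below 0.1 N and linear speed of pad below 0.03 m/s and value of joint plunger below 0.004 m and value of joint section below 0.008 m), for 0.2 s.
2. the plunger is pulled up clear of the starting hole before the section is moved (value of joint plunger above 0.011 m and value of joint section between -0.012 and 0.012 m and contact force between the fingers and knob above 1 N), for 0.05 s.
At the end, for the whole second after the job is handed in: Section at rest in the next hole (60 mm, within 4 mm), pin home within 2 mm, fingers holding the knob (over 2 N); pad untouched and at rest over the section's bar, within 30 mm along it, 8 mm across, 4 mm of seated height, tilt under 0.2 rad (value of joint section between 0.056 and 0.064 m and value of joint plunger below 0.002 m and velocity of joint section between -0.01 and 0.01 m/s and contact force between the fingers and knob above 2 N and x of pad_center in the frame of bar_mid between -0.03 and 0.03 m and y of pad_center in the frame of bar_mid between -0.008 and 0.008 m and z of pad_center in the frame of bar_mid between -0.0185 and -0.0105 m and angle between pad_center's own z axis and vertical below 0.2 rad and contact force between the fingers and pad below 0.1 N and linear speed of pad below 0.03 m/s); the arm keeps its last pose, push and grip.
It fails at once if the jar is moved by more than 30 mm (distance of jar_mid from where it was at the start of the episode above 0.03 m).
It fails at once if the reflector is moved by more than 30 mm (distance of reflector from where it was at the start of the episode above 0.03 m).
It fails at once if the screwdriver is moved by more than 30 mm (distance of screwdriver from where it was at the start of the episode above 0.03 m).
It also fails if it takes over 54 s, if anything falls off the work surface, if the arm or the gripper's body presses on something with over 40 N, if the wrist force passes 120 N, or if a joint passes its speed limit or range.

### The arm

A 7-joint arm with a two-finger parallel gripper is mounted at the origin on the work surface. World frame = base frame: x ahead of the robot, y to its left, z up, the work surface at z = 0. Lengths are in mm, angles in rad, forces in N, time in s.
With the tool pointing down it reaches from about 350 to 900 mm from the base axis. Payload 19.9 kg.
Tool frame: the origin (TCP) lies where the fingers leave the gripper's body, on its centre line; the fingertips stand 73 mm ahead of it and the grasp point (between the pads) lies 54 mm ahead of it; z points along the fingers, y is the direction in which the jaws open and shut (so a half turn about z gives the same grasp; the last joint's range is limited). The gripper opens to 85 mm and grips with 20 to 120 N. Pads are 22 mm wide; open, the fingers measure 114 mm over their backs; the gripper's body (76 mm by 85 mm) begins 54 mm behind the grasp point. The pads swing forward as they close: fully open they stand 13 mm farther back than shut.
Start: joints at [1.252, 0.417, -0.01, 1.614, 0.005, 1.111, -0.053], TCP at [170.799, -601.196, 303.86] pointing down, gripper open.
Joint ranges: [-2.81, 2.81], [-0.39, 2.02], [-1.27, 1.25], [0.06, 2.57], [-1.19, 4.33], [0.19, 2], [-2.82, 2.82]. Speed limits (rad/s): [1.89, 1.89, 2.39, 2.39, 3.01, 3.01, 3.01].

### API

Orientations are given as a 3x3 rotation matrix whose columns are the frame's x, y, z axes.
In Python, from station import ctrl gives the robot as it stands.
- The arm moves only by the tool carry_out, never from a script. Its argument "steps" is a list that holds one entry, the list of rows, each a list of 7 numbers: the shift along the tool's x, y, z in mm, then the turn, a rotation vector about the tool's x, y, z in degrees, then the finger opening in mm, from 0 to 85.4. A call has exactly 8 rows; each row is the pose to reach, as a shift and turn from the pose measured when the call began, along the tool's axes at that moment; what a row does not reach only later rows make up. A row lasts 1/12 s, in which the tool goes at most 41.7 mm and 7.16 degrees, less where a joint would pass 70% of its speed; a pose out of reach is approached as far as the arm can. A call with a gripper value outside its range is refused whole. The fingers move at their own pace and stop on an object; "grip_force" is the grip in N (left out, the last holds). Time passes only in rows, so rows that repeat a pose let the fingers close, or fill a call up. It gives the time, the measured TCP pose, the force and the opening at its end, in the units of the state.
- ctrl.get_obs(): the state, without advancing time (a new reading comes with each control period).
- ctrl.get_image(name): name is "scene" or "top" or "wrist"; returns a dict with "color" (480x640x3 uint8, blue, green, red), "fx", "fy", "cx", "cy" (pixels), "cam_to_world" (4x4, takes a point from camera to world coordinates). Camera axes: x right, y down, z forward; pixel columns grow to the right and rows downward; lengths in mm; the calibration is good to about 2 mm. A picture is of the moment at which its call begins. There is no depth.
- ctrl.close_job(): hands the job in, once; it reports no verdict.
Trained networks look in a picture, given as the dict that the camera call returned (one of the last four; its "shot" number tells which), for a name from the list of things; names that differ only in an ending like _2 or _b are one class to them, and where a whole thing is asked for, a point or a joint stands for the part that bears it (a point fixed in the world has none). Each returns a list of dicts, best first, with "confidence" (0 to 1); they miss things now and then, are a little off and sometimes report something else, mostly with a low value. They report only what shows in the picture. A call takes as long as a camera call. They do not tell look-alikes from the thing itself.
- ctrl.recognise(label, picture): "centre" ([x, y, z] in mm, in world coordinates, good to about 4 mm: the middle of the surface that is visible of it).
- ctrl.spot_point(label, picture): "centre" ([x, y, z] in mm, in world coordinates, good to about 4 mm: a listed point, or the origin of a listed thing).
The state is a dict: "clock": time; "q": joint angles; "dq": joint speeds; "effort": joint torques, N m; "tool_pos": TCP position; "orientation": TCP orientation; "force": force on the tool from outside, world axes, zero at the start; "wrist_torque": the same for the moment, N m; "opening": finger opening in mm.
Only numpy, scipy, OpenCV 4.12 (cv2) and the standard library are available. Lean on these libraries where they do the work, as an engineer would, in place of code of your own. Each camera call takes 0.05 s, during which the arm holds its last target.

## Working session

There is one attempt and no reset: what is moved stays moved. The work goes in short steps, Python scripts to look and compute and a tool call to move; the robot and the scene stay as the last step left them, time stands still between calls to the robot, and variables do not carry over. Pictures are saved under pics/ and viewed, and the job is handed in when it is done.

Besides the shell and the picture viewer there is one more tool, called after "Call:" as name(argument=value, ...), one argument or row to a line, values as JSON. carry_out: Moves the arm, as the interface text tells. Its arguments: {"type":"object","properties":{"steps":{"type":"array","items":{"type":"array","items":{"type":"array","items":{"type":"number"}}}},"grip_force":{"type":"number"}},"required":["steps"]}

```bash
ls; mkdir -p pics; python3 - <<'E'
from station import ctrl
import cv2,numpy as np
o=ctrl.get_obs()
for k in o: print(k,np.round(o[k],3).tolist())
for n in ["scene","top","wrist"]:
    im=ctrl.get_image(n); cv2.imwrite(f"pics/{n}0.png",im["color"])
    print(n,im["fx"],np.round(im["cam_to_world"],3).tolist())
    for l in ["pad_center","bar_mid","knob_mid","jar_mid","reflector","rail"]:
        for r in ctrl.spot_point(l,im)[:4]: print(l,np.round(r["centre"],1),round(r["confidence"],2))
E
```

```text
pics
clock 0.0
q [1.253, 0.418, -0.01, 1.614, 0.005, 1.111, -0.053]
dq [0.0, -0.001, -0.001, 0.001, -0.0, -0.0, -0.0]
effort [0.002, -86.445, 0.68, -43.489, 0.019, 0.007, -0.0]
tool_pos [170.708, -600.98, 303.256]
orientation [[0.962, 0.273, -0.0], [0.273, -0.962, 0.001], [-0.0, -0.001, -1.0]]
force [-0.11, 0.806, 0.108]
wrist_torque [-0.034, -0.003, -0.062]
opening 85.148
scene 457.81997421659236 [[-0.616, 0.502, -0.607, 1209.56], [0.787, 0.39, -0.477, 524.719], [-0.002, -0.772, -0.636, 779.065], [0.0, 0.0, 0.0, 1.0]]
pad_center [437.3 325.6  22.7] 0.84
pad_center [377.2 416.4  18. ] 0.69
pad_center [345.9 329.4  20.5] 0.55
bar_mid [490.  -22.7 104. ] 0.76
knob_mid [589.9 -34.3 124.3] 0.76
jar_mid [ 424.8 -347.4   45.7] 0.8
rail [591.  -28.   -3.3] 0.57
top 508.5826861956361 [[-0.018, -0.995, 0.1, 455.597], [-1.0, 0.019, 0.004, 36.584], [-0.006, -0.1, -0.995, 1447.962], [0.0, 0.0, 0.0, 1.0]]
pad_center [378.2 412.3  19.8] 0.72
pad_center [347.5 332.3  18.4] 0.61
pad_center [438.9 326.8  18.5] 0.54
bar_mid [488.7 -28.5 109.7] 0.71
knob_mid [593.5 -40.  115.9] 0.6
jar_mid [ 421.3 -354.3   44.9] 0.92
reflector [799.5 115.    2.1] 0.57
rail [588.7 -27.   -3.4] 0.61
wrist 346.14302006663996 [[0.273, -0.918, -0.287, 243.515], [-0.962, -0.26, -0.082, -580.139], [0.0, 0.299, -0.954, 374.294], [0.0, 0.0, 0.0, 1.0]]
```

View pics/scene0.png

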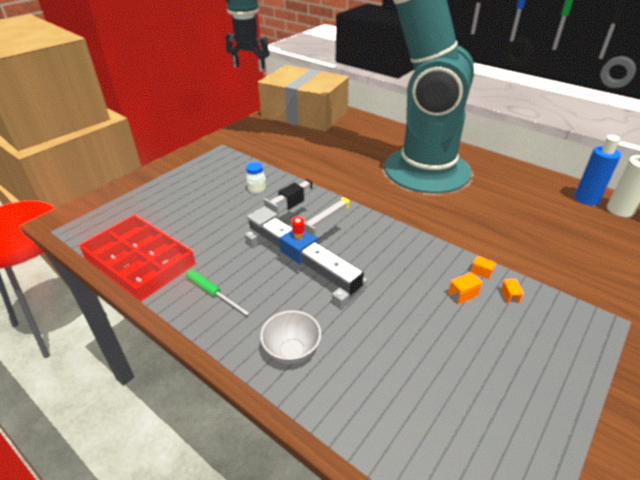

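View pics/top0.png

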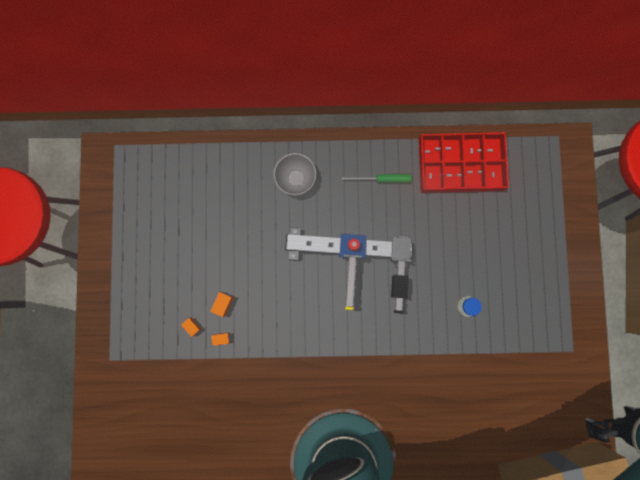

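```bash
cat > h.py <<'E'
from station import ctrl
import cv2,numpy as np
def ray(im,u,v,z):
    T=np.array(im["cam_to_world"]); d=T[:3,:3]@np.array([(u-im["cx"])/im["fx"],(v-im["cy"])/im["fy"],1]); o=T[:3,3]
    return o+d*(z-o[2])/d[2]
def proj(im,p):
    T=np.array(im["cam_to_world"]); c=T[:3,:3].T@(np.array(p)-T[:3,3]); return [im["fx"]*c[0]/c[2]+im["cx"],im["fy"]*c[1]/c[2]+im["cy"]]
E
python3 - <<'E'
from h import *
im=ctrl.get_image("top"); c=im["color"]
hsv=cv2.cvtColor(c,cv2.COLOR_BGR2HSV)
m=cv2.inRange(hsv,(5,150,120),(20,255,255))
m[:280]=0;m[:,:170]=0;m[360:]=0;m[:,250:]=0
n,l,s,ce=cv2.connectedComponentsWithStats(m)
for i in range(1,n):
    if s[i,4]<40: continue
    pts=np.argwhere(l==i)[:,::-1].astype(float)
    W=np.array([ray(im,u,v,45)[:2] for u,v in pts],np.float32)
    print(ce[i],s[i,4],cv2.minAreaRect(W), np.round(cv2.boxPoints(cv2.minAreaRect(W)),1).tolist())
a=cv2.resize(c[285:350,170:250],None,fx=7,fy=7,interpolation=cv2.INTER_CUBIC)
b=cv2.resize(c[225:320,280:420],None,fx=5,fy=5,interpolation=cv2.INTER_CUBIC)
cv2.imwrite("pics/padc.png",a);cv2.imwrite("pics/railc.png",b)
s=ctrl.get_image("scene");cc=s["color"]
cv2.imwrite("pics/spad.png",cv2.resize(cc[250:310,440:530],None,fx=8,fy=8,interpolation=cv2.INTER_CUBIC))
E
```

```text
[220.80906149 304.01618123] 309 ((441.8031311035156, 325.943603515625), (38.88893127441406, 59.44783020019531), 65.22309875488281) [[406.70001220703125, 320.70001220703125], [460.6000061035156, 295.79998779296875], [476.8999938964844, 331.1000061035156], [423.0, 356.1000061035156]]
[190.05681818 326.84090909] 176 ((381.228515625, 409.9988708496094), (44.16714096069336, 29.163368225097656), 40.794551849365234) [[355.0, 406.6000061035156], [374.0, 384.5], [407.5, 413.3999938964844], [388.3999938964844, 435.5]]
[219.8908046 338.8045977] 174 ((347.5330810546875, 328.456298828125), (28.435583114624023, 44.703582763671875), 6.012656211853027) [[331.1000061035156, 349.20001220703125], [335.70001220703125, 304.70001220703125], [364.0, 307.70001220703125], [359.29998779296875, 352.20001220703125]]
```

View pics/padc.png

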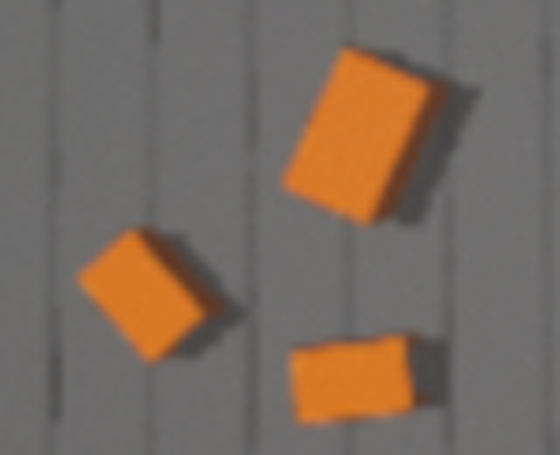

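View pics/railc.png

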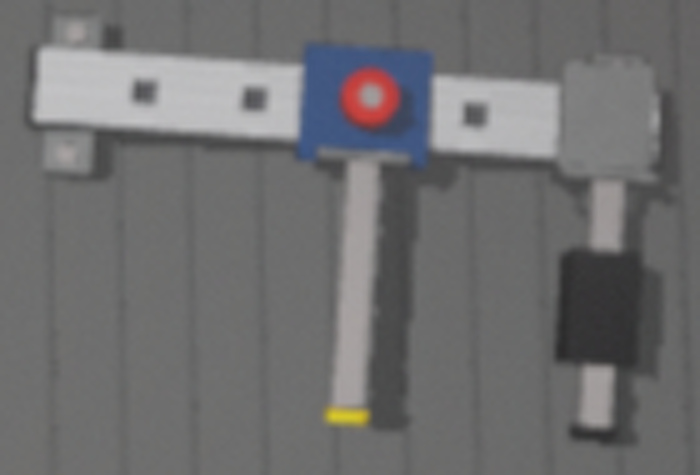

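View pics/spad.png

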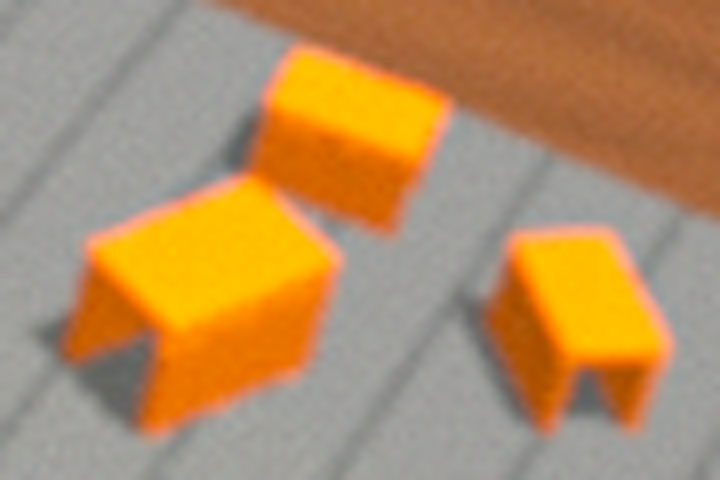

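```bash
python3 - <<'E'
from h import *
im=ctrl.get_image("top")
P=lambda x,y,z: ray(im,280+(x+.5)/5-.5,225+(y+.5)/5-.5,z)
def ang(a,b): d=b-a; return np.degrees(np.arctan2(d[1],d[0]))
print("bar c",ang(P(347,405,106),P(363,165,106)), P(347,405,106),P(363,165,106))
print("bar l",ang(P(331,405,106),P(346,170,106)),"bar r",ang(P(366,405,106),P(382,170,106)))
print("rail top edge", ang(P(40,46,75),P(300,64,75))-90, ang(P(35,122,75),P(300,140,75))-90)
print("holes",ang(P(475,115,75),P(144,91,75))-90,P(475,115,75),P(254,98,75),P(144,91,75))
print("knob top",P(370,96,136))
print("other bar",ang(P(596,425,106),P(607,185,106)))
s=ctrl.get_image("scene")
for p in (P(363,165,106),P(347,405,106),P(370,96,136)): print(p,proj(s,p))
cc=s["color"];cv2.imwrite("pics/srail.png",cv2.resize(cc[170:310,230:380],None,fx=5,fy=4.28,interpolation=cv2.INTER_CUBIC))
for l in ["pad_center"]:
  for r in ctrl.spot_point("bar_mid",s)+ctrl.spot_point("knob_mid",s): print(r)
E
```

```text
bar c -5.188346616477804 [432.06740537 -22.87687956 106.        ] [557.98679079 -34.31061898 106.        ]
bar l -4.989834355553229 bar r -5.312104685625853
rail top edge -185.08753588873947 -184.9906806108026
holes -5.264276311069011 [586.37475312 -97.29556215  75.        ] [597.92768461  22.30251722  75.        ] [602.89007224  81.94918836  75.        ]
knob top [591.49731413 -37.22249149 136.        ]
other bar -4.550986608766672
[557.98679079 -34.31061898 106.        ] [np.float64(307.666997063862), np.float64(223.0579541086109)]
[432.06740537 -22.87687956 106.        ] [np.float64(342.77548231536286), np.float64(200.5645680446546)]
[591.49731413 -37.22249149 136.        ] [np.float64(297.08763856360355), np.float64(219.41270934005817)]
{'centre': [491.2, -25.9, 105.6], 'confidence': 0.71}
{'centre': [590.9, -35.2, 123.0], 'confidence': 0.52}
```

View pics/srail.png

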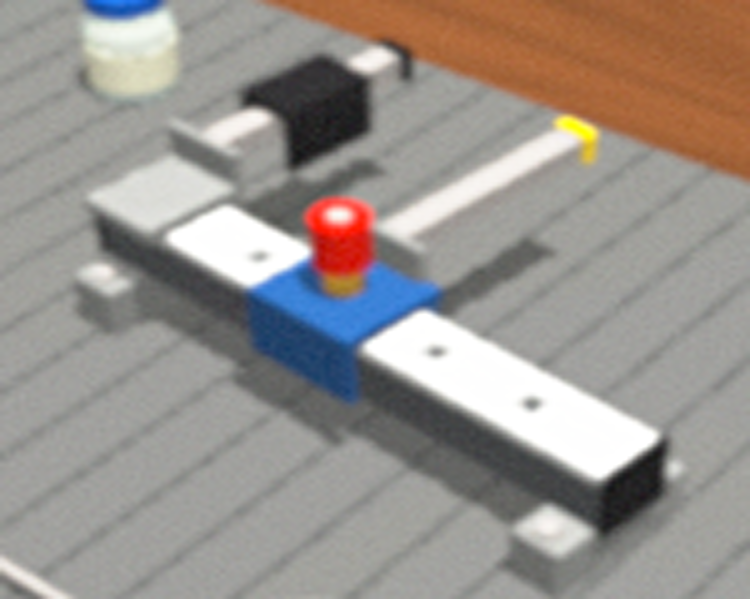

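Candidates for the pad in scene picture: (466,287), the largest; (484,267) and (513,290), both smaller. The close crop and the measured 59 x 39 mm footprint confirm the one at (466,287), top view (221,304). The bar's axis is yawed -5.1°, knob at about (591.5,-37).

Call:
carry_out(
  steps=[
    [[35, -20, 0, 0, 0, -7, 85], [71, -40, 0, 0, 0, -14, 85], [106, -60, 0, 0, 0, -21, 85], [142, -80, 0, 0, 0, -28, 85], [177, -100, 0, 0, 0, -35, 85], [212, -120, 0, 0, 0, -42, 85], [248, -140, 0, 0, 0, -49, 85], [283, -160, 0, 0, 0, -56, 85]],
  ],
  grip_force=30,
)

```text
clock: 2.02
tool_pos: [400.5, -368.3, 304.2]
orientation: [[0.306, 0.952, 0.0], [0.952, -0.306, -0.0], [-0.0, 0.0, -1.0]]
force: [0.4, -0.8, -1.1]
opening: 85.4
```

```bash
cat >> h.py <<'E'
from scipy.spatial.transform import Rotation as Rn
def pose(yy):  # tool down, tool y yaw yy deg
    a=np.radians(yy); y=np.array([np.cos(a),np.sin(a),0]); z=np.array([0,0,-1.]); return np.column_stack([np.cross(y,z),y,z])
def plan(p,yy):
    o=ctrl.get_obs(); R=np.array(o["orientation"]); t=np.array(o["tool_pos"])
    print("t",round(o["clock"],2),"pos",np.round(t,1),"yaw_y",round(np.degrees(np.arctan2(R[1,1],R[0,1])),1),"tiltz",np.round(R[:,2],3),"F",np.round(o["force"],1),"op",round(o["opening"],1))
    print("shift",np.round(R.T@(np.array(p)-t),1),"rot",np.round(Rn.from_matrix(R.T@pose(yy)).as_rotvec(degrees=True),1), "q",np.round(o["q"],2))
E
python3 -c "
from h import *
plan([520,-60,304],40)
plan([441.8,326,250],65.2)"
```

```text
t 2.02 pos [ 400.5 -368.3  304.2] yaw_y -17.8 tiltz [ 0. -0. -1.] F [ 0.4 -0.8 -1.1] op 85.4
shift [3.301e+02 1.960e+01 1.000e-01] rot [  0.    0.  -57.8] q [ 0.96  0.29 -0.33  1.81  0.11  1.06  0.28]
t 2.02 pos [ 400.5 -368.3  304.2] yaw_y -17.8 tiltz [ 0. -0. -1.] F [ 0.4 -0.8 -1.1] op 85.4
shift [ 673.7 -172.9   53.9] rot [  0.   0. -83.] q [ 0.96  0.29 -0.33  1.81  0.11  1.06  0.28]
```

Call:
carry_out(
  steps=[
    [[41, 2, 0, 0, 0, -7, 85], [82, 5, 0, 0, 0, -14, 85], [123, 7, 0, 0, 0, -21, 85], [165, 10, 0, 0, 0, -28, 85], [206, 12, 0, 0, 0, -35, 85], [248, 15, 0, 0, 0, -42, 85], [289, 17, 0, 0, 0, -49, 85], [330, 20, 0, 0, 0, -56, 85]],
  ],
)

```text
clock: 2.68
tool_pos: [520.6, -58.2, 304.5]
orientation: [[-0.623, 0.782, 0.001], [0.782, 0.623, -0.001], [-0.001, 0.0, -1.0]]
force: [0.4, 0.0, 0.5]
opening: 85.0
```

```bash
python3 -c "
from h import *
plan([450,255,304],65.2)"
```

```text
t 2.68 pos [520.6 -58.2 304.5] yaw_y 38.5 tiltz [ 0.001 -0.001 -1.   ] F [0.4 0.  0.5] op 85.0
shift [2.890e+02 1.399e+02 1.000e-01] rot [ -0.    0.1 -26.7] q [ 0.61  0.3  -0.66  1.85  0.21  1.07  0.54]
```

Call:
carry_out(
  steps=[
    [[36, 17, 0, 0, 0, -4, 85], [72, 35, 0, 0, 0, -8, 85], [108, 52, 0, 0, 0, -12, 85], [145, 70, 0, 0, 0, -16, 85], [181, 87, 0, 0, 0, -20, 85], [217, 105, 0, 0, 0, -24, 85], [253, 122, 0, 0, 0, -26.7, 85], [289, 140, 0, 0, 0, -26.7, 85]],
  ],
)

```text
clock: 3.35
tool_pos: [449.4, 256.6, 304.3]
orientation: [[-0.909, 0.416, 0.002], [0.416, 0.909, -0.001], [-0.002, -0.0, -1.0]]
force: [0.9, 0.2, 0.5]
opening: 84.8
```

```bash
python3 - <<'E'
from h import *
im=ctrl.get_image("wrist");cv2.imwrite("pics/w1.png",im["color"])
for r in ctrl.spot_point("pad_center",im)[:3]: print(np.round(r["centre"],1),r["confidence"])
plan([441.8,326,120],65.2)
for p in ([441.8,326,45],[441.8,326,0]): print(proj(im,p))
c=np.radians(-24.8);x=np.array([np.cos(c),np.sin(c)]);y=np.array([-x[1],x[0]])
print([np.round(proj(im,list(np.array([441.8,326])+a*30*x+b*19*y)+[45])).tolist() for a in(1,-1) for b in (1,-1)])
E
```

```text
[438.2 325.6  22. ] 0.89
[342.5 331.7  13.7] 0.85
[374.9 414.   20.2] 0.85
t 3.45 pos [447.5 261.1 304.7] yaw_y 65.7 tiltz [ 0.001  0.002 -1.   ] F [-0.2 -1.  -0.8] op 84.7
shift [ 32.   56.4 184.8] rot [0.1 0.  0.5] q [ 0.15  0.34 -0.88  1.86  0.29  1.08  0.3 ]
[np.float64(383.10259120343096), np.float64(179.92404167422978)]
[np.float64(375.7236171070037), np.float64(174.61199235810648)]
[[401.0, 211.0], [362.0, 211.0], [406.0, 147.0], [364.0, 147.0]]
```

View pics/w1.png

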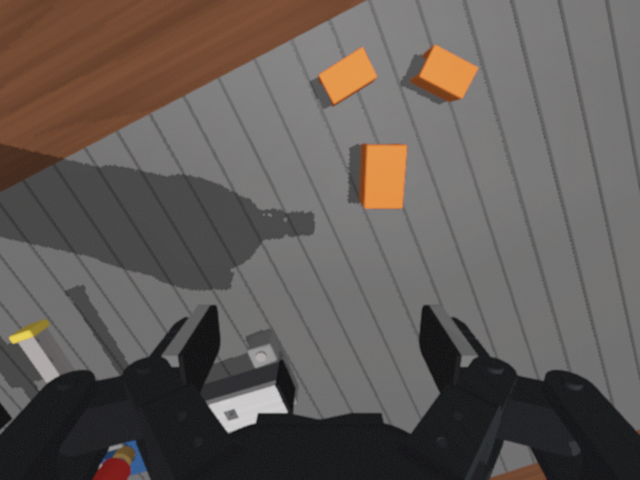

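Call:
carry_out(
  steps=[
    [[16, 28, 25, 0, 0, 0.5, 85], [33.4, 56.3, 50, 0, 0, 0.5, 85], [33.4, 56.3, 90, 0, 0, 0.5, 85], [33.4, 56.3, 130, 0, 0, 0.5, 85], [33.4, 56.3, 165, 0, 0, 0.5, 85], [33.4, 56.3, 195, 0, 0, 0.5, 85], [33.4, 56.3, 205, 0, 0, 0.5, 85], [33.4, 56.3, 205, 0, 0, 0.5, 85]],
  ],
)

```text
clock: 4.12
tool_pos: [439.7, 326.1, 98.0]
orientation: [[-0.908, 0.419, -0.002], [0.419, 0.908, 0.0], [0.002, -0.001, -1.0]]
force: [0.6, -0.5, 0.0]
opening: 85.2
```

```bash
python3 - <<'E'
from h import *
im=ctrl.get_image("wrist");cv2.imwrite("pics/w2.png",im["color"])
plan([440.5,326.5,84],65.2)
print([np.round(proj(im,p)).tolist() for p in ([440.5,326.5,45],)])
E
```

```text
t 4.17 pos [440.4 326.7 100. ] yaw_y 65.2 tiltz [ 0.     0.002 -1.   ] F [0.  1.2 0.4] op 85.0
shift [-0.2 -0.2 16. ] rot [ 0.1 -0.   0. ] q [-0.16  0.67 -0.69  1.92  0.61  0.76 -0.06]
[[322.0, 334.0]]
```

View pics/w2.png

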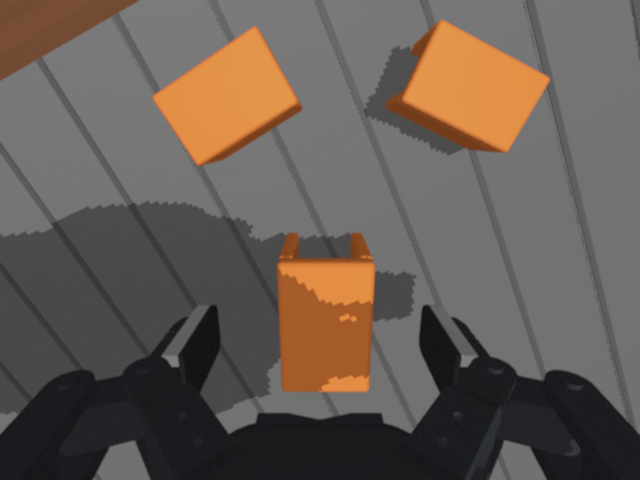

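Call:
carry_out(
  steps=[
    [[0.5, 1, 8, 0, 0, 0, 85], [0, 2, 15, 0, 0, 0, 80], [0, 2, 16, 0, 0, 0, 55], [0, 2, 16, 0, 0, 0, 30], [0, 2, 16, 0, 0, 0, 25], [0, 2, 16, 0, 0, 0, 25], [0, 2, 16, 0, 0, 0, 25], [0, 2, 16, 0, 0, 0, 25]],
  ],
  grip_force=35,
)

```text
clock: 4.83
tool_pos: [441.5, 328.7, 84.5]
orientation: [[-0.908, 0.419, 0.001], [0.419, 0.908, 0.002], [-0.0, 0.002, -1.0]]
force: [-1.3, -1.9, 6.2]
opening: 37.7
```

```bash
python3 - <<'E'
from h import *
plan([440.5,326.5,225],65.2)
E
```

```text
t 4.83 pos [441.5 328.7  84.5] yaw_y 65.2 tiltz [ 0.001  0.002 -1.   ] F [-1.3 -1.9  6.2] op 37.7
shift [  -0.    -2.1 -140.5] rot [0.1 0.  0. ] q [-0.18  0.7  -0.67  1.92  0.63  0.74 -0.08]
```

Call:
carry_out(
  steps=[
    [[0, 0, -15, 0, 0, 0, 25], [0, 0, -40, 0, 0, 0, 25], [0, 0, -75, 0, 0, 0, 25], [0, 0, -110, 0, 0, 0, 25], [0, 0, -140, 0, 0, 0, 25], [-15, -25, -145, 0, 0, -4, 25], [-30, -55, -145, 0, 0, -10, 25], [-45, -85, -145, 0, 0, -16, 25]],
  ],
)

```text
clock: 5.5
tool_pos: [446.2, 231.8, 230.9]
orientation: [[-0.989, 0.146, 0.003], [0.146, 0.989, 0.002], [-0.003, 0.002, -1.0]]
force: [1.7, -1.4, -2.3]
opening: 37.5
```

```bash
python3 - <<'E'
from h import *
plan([491.9,-28.3,220],84.9)
E
```

```text
t 5.5 pos [446.2 231.8 230.9] yaw_y 81.6 tiltz [ 0.003  0.002 -1.   ] F [ 1.7 -1.4 -2.3] op 37.5
shift [ -83.2 -250.6   10.6] rot [ 0.1  0.2 -3.3] q [ 0.21  0.43 -0.92  1.96  0.42  0.95  0.51]
```

Call:
carry_out(
  steps=[
    [[-12, -36, 2, 0, 0, -2, 25], [-24, -72, 3, 0, 0, -3.3, 25], [-36, -108, 5, 0, 0, -3.3, 25], [-48, -144, 6, 0, 0, -3.3, 25], [-60, -180, 8, 0, 0, -3.3, 25], [-72, -216, 9, 0, 0, -3.3, 25], [-80, -241, 10, 0, 0, -3.3, 25], [-83.2, -250.6, 10, 0, 0, -3.3, 25]],
  ],
)

```text
clock: 6.17
tool_pos: [492.0, -32.4, 221.2]
orientation: [[-0.996, 0.094, 0.003], [0.094, 0.996, 0.0], [-0.003, 0.001, -1.0]]
force: [0.1, 0.3, -1.1]
opening: 37.3
```

Call:
carry_out(
  steps=[
    [[0, 0, 0, 0, 0, 0, 25], [0, 0, 0, 0, 0, 0, 25], [0, 0, 0, 0, 0, 0, 25], [0, 0, 0, 0, 0, 0, 25], [0, 0, 0, 0, 0, 0, 25], [0, 0, 0, 0, 0, 0, 25], [0, 0, 0, 0, 0, 0, 25], [0, 0, 0, 0, 0, 0, 25]],
  ],
)

```text
clock: 6.83
tool_pos: [492.0, -32.1, 221.2]
orientation: [[-0.996, 0.093, 0.003], [0.093, 0.996, 0.0], [-0.003, 0.001, -1.0]]
force: [-0.2, 0.0, -1.8]
opening: 37.8
```

```bash
python3 - <<'E'
from h import *
plan([491.9,-28.3,170],84.9)
im=ctrl.get_image("wrist");cv2.imwrite("pics/w3.png",im["color"])
for l in ("bar_mid","knob_mid","pad_center"):
  for r in ctrl.spot_point(l,im)[:3]: print(l,np.round(r["centre"],1),round(r["confidence"],2))
k=[591.5,-37.2,136]; print("knobtop",proj(im,k)); 
d=np.array([.996,-.0889])
for s in (-60,-50,-40,40): print(s,np.round(proj(im,list(np.array([491.9,-28.3])+s*d)+[106])))
E
```

```text
t 6.83 pos [492.  -32.1 221.2] yaw_y 84.7 tiltz [ 0.003  0.    -1.   ] F [-0.2  0.  -1.8] op 37.8
shift [ 0.6  3.7 51.2] rot [ 0.   0.1 -0.2] q [ 0.74  0.42 -0.88  1.99  0.41  0.91  1.12]
bar_mid [493.8 -26.5 108.8] 0.55
knob_mid [593.7 -36.9 119.8] 0.48
pad_center [488.6 -36.2 158.2] 0.77
knobtop [np.float64(326.4174469049827), np.float64(452.3588736233703)]
-60 [326. 167.]
-50 [326. 186.]
-40 [326. 205.]
40 [326. 334.]
```

View pics/w3.png

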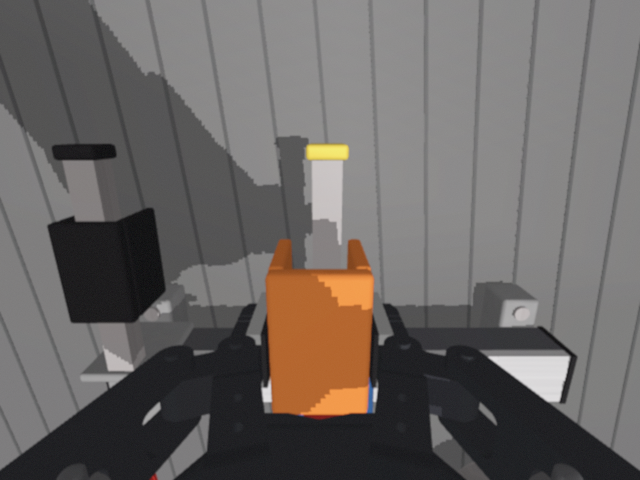

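Call:
carry_out(
  steps=[
    [[0.5, 3.7, 0, 0, 0, 0, 25], [0.5, 3.7, 10, 0, 0, 0, 25], [0.5, 3.7, 22, 0, 0, 0, 25], [0.5, 3.7, 34, 0, 0, 0, 25], [0.5, 3.7, 46, 0, 0, 0, 25], [0.5, 3.7, 56, 0, 0, 0, 25], [0.5, 3.7, 62, 0, 0, 0, 25], [0.5, 3.7, 64, 0, 0, 0, 25]],
  ],
)

```text
clock: 7.7
tool_pos: [491.6, -28.5, 155.8]
orientation: [[-0.996, 0.093, 0.001], [0.093, 0.996, 0.001], [-0.001, 0.001, -1.0]]
force: [0.7, -0.2, -2.0]
opening: 37.8
```

```bash
python3 - <<'E'
from h import *
plan([491.9,-28.3,154.5],84.9)
im=ctrl.get_image("wrist");cv2.imwrite("pics/w4.png",im["color"])
im=ctrl.get_image("scene");cv2.imwrite("pics/s4.png",cv2.resize(im["color"][130:290,230:430],None,fx=4,fy=3.75,interpolation=cv2.INTER_CUBIC))
E
```

```text
t 7.7 pos [491.6 -28.5 155.8] yaw_y 84.7 tiltz [ 0.001  0.001 -1.   ] F [ 0.7 -0.2 -2. ] op 37.8
shift [-0.3  0.2  1.3] rot [ 0.1  0.1 -0.2] q [ 0.65  0.52 -0.8   2.04  0.52  0.8   1.02]
```

View pics/w4.png

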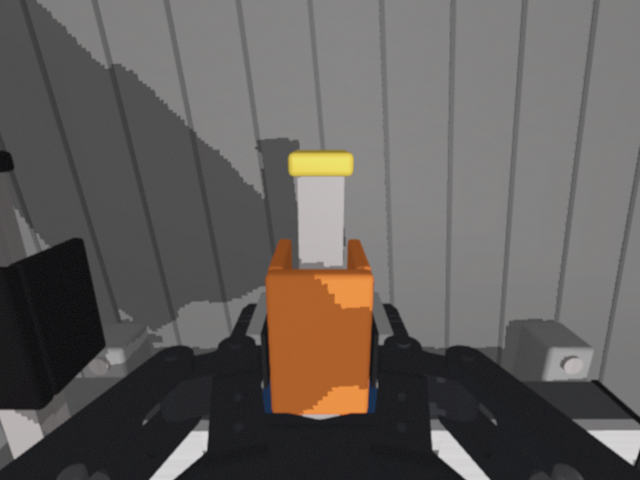

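View pics/s4.png

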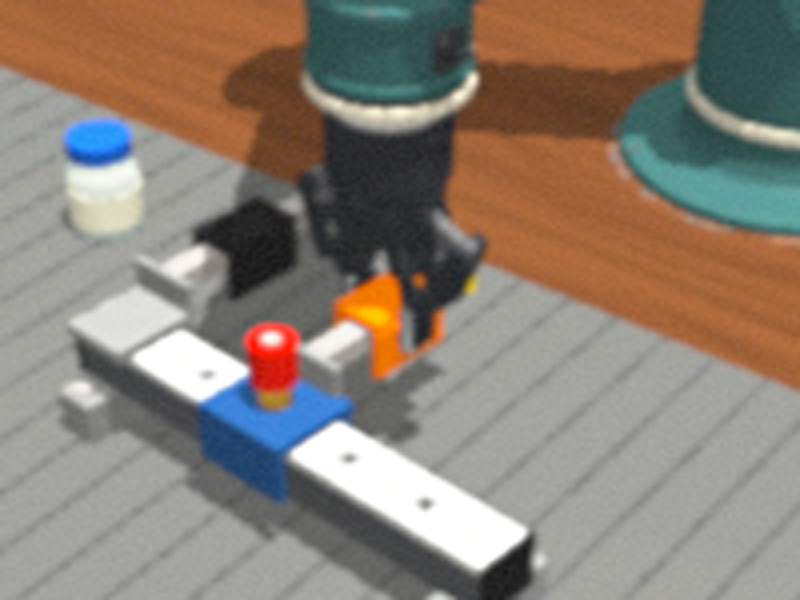

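Both pictures show the pad straddling the bar (wrist: bar at columns 298-345, legs at 272-370), about 2 mm above seated. Lowering a bit and releasing.

Call:
carry_out(
  steps=[
    [[0, 0, 1.5, 0, 0, 0, 25], [0, 0, 1.5, 0, 0, 0, 25], [0, 0, 1.5, 0, 0, 0, 42], [0, 0, 1.5, 0, 0, 0, 50], [0, 0, 1.5, 0, 0, 0, 62], [0, 0, 1.5, 0, 0, 0, 75], [0, 0, 1.5, 0, 0, 0, 85], [0, 0, 1.5, 0, 0, 0, 85]],
  ],
)

```text
clock: 8.47
tool_pos: [492.0, -28.5, 155.4]
orientation: [[-0.996, 0.093, 0.002], [0.093, 0.996, 0.001], [-0.002, 0.001, -1.0]]
force: [0.2, -0.8, -0.5]
opening: 85.0
```

```bash
python3 - <<'E'
from h import *
plan([491.9,-28.3,250],84.9)
im=ctrl.get_image("wrist");cv2.imwrite("pics/w5.png",im["color"])
E
```

```text
t 8.47 pos [492.  -28.5 155.4] yaw_y 84.6 tiltz [ 0.002  0.001 -1.   ] F [ 0.2 -0.8 -0.5] op 85.0
shift [ -0.1   0.3 -94.6] rot [ 0.1  0.1 -0.3] q [ 0.65  0.52 -0.8   2.04  0.52  0.79  1.02]
```

View pics/w5.png

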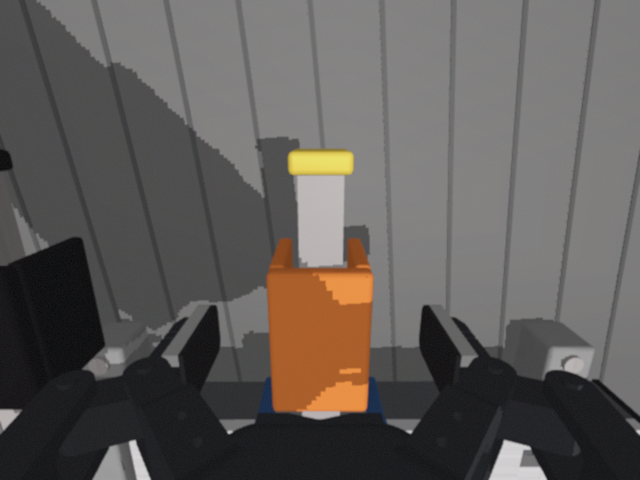

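Call:
carry_out(
  steps=[
    [[0, 0, -10, 0, 0, 0, 85], [0, 0, -40, 0, 0, 0, 85], [0, 0, -75, 0, 0, 0, 85], [0, 0, -95, 0, 0, 0, 85], [-30, 0, -95, 0, 0, 0, 85], [-65, 0, -95, 0, 0, 0, 85], [-90, 0, -95, 0, 0, 0, 85], [-90, 0, -95, 0, 0, 0, 85]],
  ],
)

```text
clock: 9.18
tool_pos: [584.7, -37.6, 251.2]
orientation: [[-0.996, 0.095, 0.004], [0.095, 0.996, 0.002], [-0.004, 0.002, -1.0]]
force: [-0.5, -0.2, -0.5]
opening: 84.5
```

```bash
python3 - <<'E'
from h import *
plan([591.5,-37.2,176],84.9)
im=ctrl.get_image("wrist");cv2.imwrite("pics/w6.png",im["color"])
for l in ("bar_mid","knob_mid","pad_center"):
  for r in ctrl.spot_point(l,im)[:3]: print(l,np.round(r["centre"],1),round(r["confidence"],2))
print(proj(im,[591.5,-37.2,136]))
t=ctrl.get_image("top");cv2.imwrite("pics/t6.png",cv2.resize(t["color"][225:320,280:420],None,fx=5,fy=5,interpolation=cv2.INTER_CUBIC))
for l in ("bar_mid","pad_center","knob_mid"):
  for r in ctrl.spot_point(l,t)[:3]: print(l,np.round(r["centre"],1),round(r["confidence"],2))
s=ctrl.get_image("scene");cv2.imwrite("pics/s6.png",cv2.resize(s["color"][130:290,230:430],None,fx=4,fy=3.75,interpolation=cv2.INTER_CUBIC))
E
```

```text
t 9.18 pos [584.7 -37.6 251.2] yaw_y 84.6 tiltz [ 0.004  0.002 -1.   ] F [-0.5 -0.2 -0.5] op 84.5
shift [-6.4  0.8 75.3] rot [ 0.1  0.2 -0.3] q [ 0.65  0.54 -0.85  1.75  0.45  1.06  1.12]
knob_mid [591.  -36.6 119.2] 0.68
pad_center [491.5 -36.   92.6] 0.83
[np.float64(320.4597624174314), np.float64(284.20873079242386)]
bar_mid [794.9 118.9   3.4] 0.64
bar_mid [489.6 -27.6 106. ] 0.53
pad_center [378.2 410.6  19. ] 0.69
pad_center [489.4 -31.1  85.7] 0.65
```

View pics/w6.png

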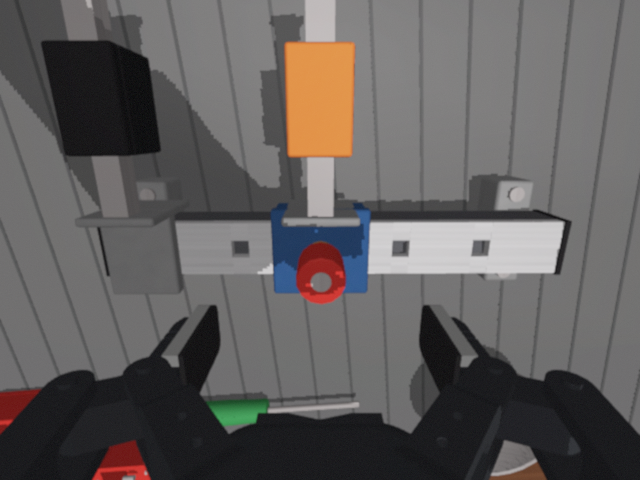

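View pics/s6.png

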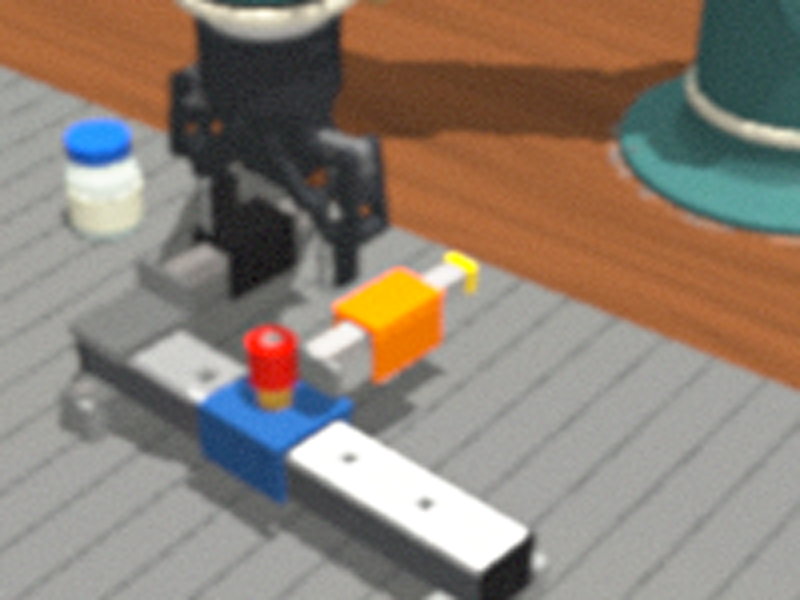

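The pad sits level and centred on the bar, and the knob is where predicted: (321,282) against (320,284). Next, descend on the knob.

Call:
carry_out(
  steps=[
    [[-3, 0, 10, 0, 0, 0, 85], [-6.5, 0.8, 30, 0, 0, 0, 85], [-6.5, 0.8, 50, 0, 0, 0, 85], [-6.5, 0.8, 65, 0, 0, 0, 85], [-6.5, 0.8, 73, 0, 0, 0, 85], [-6.5, 0.8, 75, 0, 0, 0, 85], [-6.5, 0.8, 75, 0, 0, 0, 85], [-6.5, 0.8, 75, 0, 0, 0, 85]],
  ],
)

```text
clock: 10.3
tool_pos: [588.1, -36.7, 176.6]
orientation: [[-0.996, 0.093, 0.003], [0.093, 0.996, 0.0], [-0.003, 0.001, -1.0]]
force: [0.8, -0.4, 0.3]
opening: 84.7
```

```bash
python3 - <<'E'
from h import *
plan([591.5,-37.2,176],84.9)
im=ctrl.get_image("wrist");cv2.imwrite("pics/w7.png",im["color"])
E
```

```text
t 10.3 pos [588.1 -36.7 176.6] yaw_y 84.7 tiltz [ 0.003  0.    -1.   ] F [ 0.8 -0.4  0.3] op 84.7
shift [-3.4 -0.1  0.6] rot [ 0.   0.2 -0.2] q [ 0.59  0.63 -0.78  1.79  0.54  0.94  1.05]
```

View pics/w7.png

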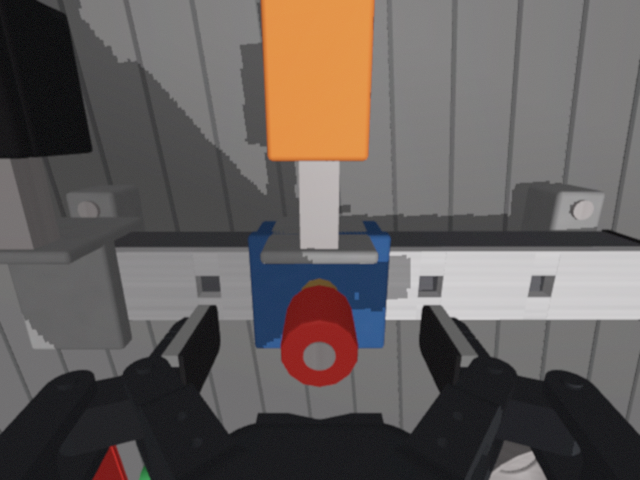

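Call:
carry_out(
  steps=[
    [[-3, 0, 0, 0, 0, 0, 85], [-3, 0, 0, 0, 0, 0, 60], [-3, 0, 0, 0, 0, 0, 40], [-3, 0, 0, 0, 0, 0, 25], [-3, 0, 0, 0, 0, 0, 18], [-3, 0, 0, 0, 0, 0, 18], [-3, 0, 0, 0, 0, 0, 18], [-3, 0, 0, 0, 0, 0, 18]],
  ],
  grip_force=60,
)

```text
clock: 11.02
tool_pos: [591.2, -37.1, 177.0]
orientation: [[-0.996, 0.093, 0.004], [0.093, 0.996, -0.0], [-0.004, 0.0, -1.0]]
force: [-1.9, -0.6, 5.8]
opening: 28.5
```

```bash
python3 - <<'E'
from h import *
plan([591.5,-37.2,176],84.9)
E
```

```text
t 11.02 pos [591.2 -37.1 177. ] yaw_y 84.6 tiltz [ 0.004 -0.    -1.   ] F [-1.9 -0.6  5.8] op 28.5
shift [-0.3 -0.1  1. ] rot [ 0.   0.2 -0.3] q [ 0.59  0.64 -0.78  1.78  0.54  0.95  1.06]
```

Call:
carry_out(
  steps=[
    [[0, 0, -3, 0, 0, 0, 18], [0, 0, -6, 0, 0, 0, 18], [0, 0, -9, 0, 0, 0, 18], [0, 0, -12, 0, 0, 0, 18], [0, 0, -15, 0, 0, 0, 18], [0, 0, -15.5, 0, 0, 0, 18], [0, 0, -15.5, 0, 0, 0, 18], [0, 0, -15.5, 0, 0, 0, 18]],
  ],
)

```text
clock: 11.68
tool_pos: [591.1, -37.1, 192.4]
orientation: [[-0.996, 0.093, 0.004], [0.093, 0.996, -0.0], [-0.004, 0.0, -1.0]]
force: [2.0, 1.1, -8.2]
opening: 28.4
```

```bash
python3 - <<'E'
from h import *
plan([596.8,22.6,193],84.9)
im=ctrl.get_image("wrist");cv2.imwrite("pics/w8.png",im["color"])
s=ctrl.get_image("scene");cv2.imwrite("pics/s8.png",cv2.resize(s["color"][130:290,230:430],None,fx=4,fy=3.75,interpolation=cv2.INTER_CUBIC))
for l in ("knob_mid","knob"):
  for r in ctrl.spot_point(l,im)[:2]+ctrl.spot_point(l,s)[:2]: print(l,np.round(r["centre"],1),round(r["confidence"],2))
E
```

```text
t 11.68 pos [591.1 -37.1 192.4] yaw_y 84.6 tiltz [ 0.004 -0.    -1.   ] F [ 2.   1.1 -8.2] op 28.4
shift [-0.1 60.  -0.6] rot [ 0.   0.2 -0.3] q [ 0.6   0.62 -0.8   1.77  0.53  0.97  1.07]
knob_mid [587.1 -34.3 136.4] 0.77
knob_mid [590.3 -36.6 136.5] 0.53
```

View pics/w8.png

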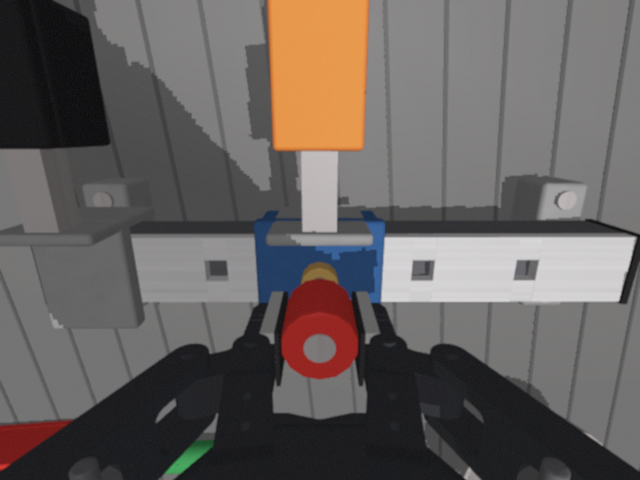

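View pics/s8.png

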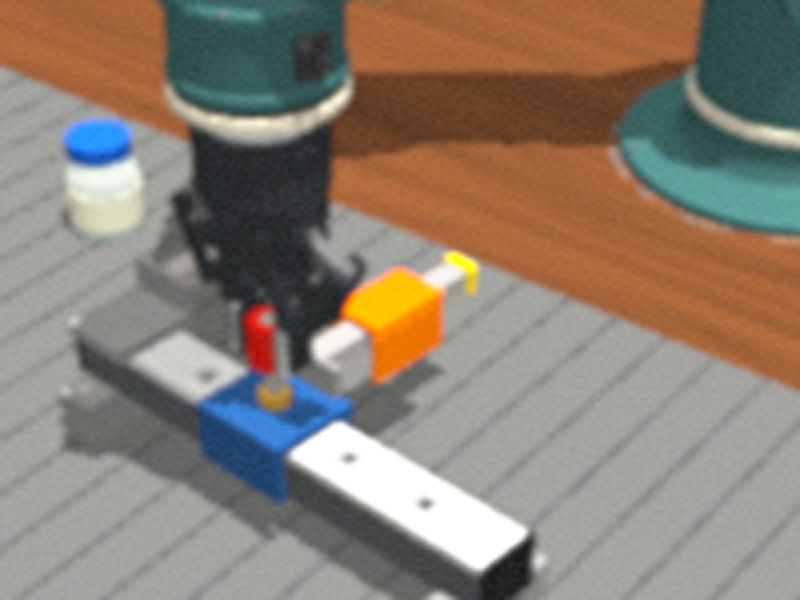

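Call:
carry_out(
  steps=[
    [[0, 2, 0, 0, 0, 0, 18], [0, 6, 0, 0, 0, 0, 18], [0, 11, 0, 0, 0, 0, 18], [0, 16, 0, 0, 0, 0, 18], [0, 22, 0, 0, 0, 0, 18], [0, 27, 0, 0, 0, 0, 18], [0, 31, 0, 0, 0, 0, 18], [0, 33, 0, 0, 0, 0, 18]],
  ],
)

```text
clock: 12.65
tool_pos: [594.2, -3.3, 192.5]
orientation: [[-0.996, 0.093, 0.004], [0.093, 0.996, 0.0], [-0.004, 0.001, -1.0]]
force: [2.2, -2.6, -9.5]
opening: 28.3
```

```bash
python3 - <<'E'
from h import *
plan([596.5,22.7,192.5],84.9)
E
```

```text
t 12.65 pos [594.2  -3.3 192.5] yaw_y 84.7 tiltz [ 0.004  0.    -1.   ] F [ 2.2 -2.6 -9.5] op 28.3
shift [ 0.1 26.1 -0. ] rot [ 0.   0.2 -0.2] q [ 0.54  0.62 -0.8   1.77  0.53  0.97  1.01]
```

Call:
carry_out(
  steps=[
    [[0, 3, 0, 0, 0, 0, 18], [0, 7, 0, 0, 0, 0, 18], [0, 12, 0, 0, 0, 0, 18], [0, 17, 0, 0, 0, 0, 18], [0, 21, 0, 0, 0, 0, 18], [0, 24, 0, 0, 0, 0, 18], [0, 26, 0, 0, 0, 0, 18], [0, 26, 0, 0, 0, 0, 18]],
  ],
)

```text
clock: 13.32
tool_pos: [596.6, 23.3, 192.5]
orientation: [[-0.996, 0.092, 0.004], [0.092, 0.996, 0.001], [-0.004, 0.001, -1.0]]
force: [1.7, 0.6, -8.8]
opening: 28.1
```

```bash
python3 - <<'E'
from h import *
plan([596.5,22.7,177],84.9)
im=ctrl.get_image("wrist");cv2.imwrite("pics/w9.png",im["color"])
s=ctrl.get_image("scene");cv2.imwrite("pics/s9.png",cv2.resize(s["color"][130:290,230:430],None,fx=4,fy=3.75,interpolation=cv2.INTER_CUBIC))
E
```

```text
t 13.32 pos [596.6  23.3 192.5] yaw_y 84.7 tiltz [ 0.004  0.001 -1.   ] F [ 1.7  0.6 -8.8] op 28.1
shift [ 0.1 -0.6 15.5] rot [ 0.1  0.2 -0.2] q [ 0.5   0.63 -0.8   1.76  0.53  0.98  0.97]
```

View pics/w9.png

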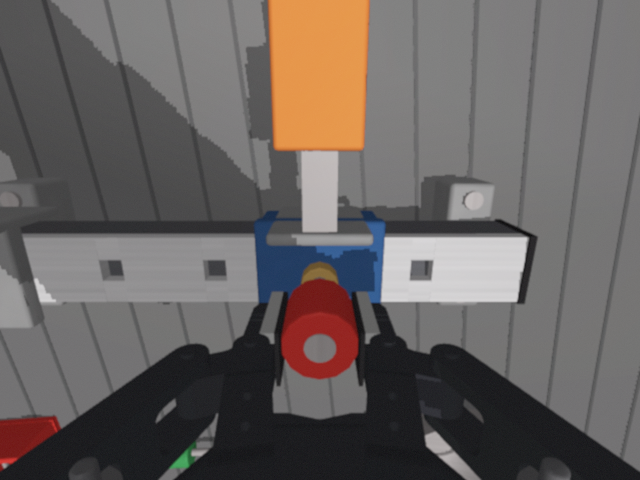

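View pics/s9.png

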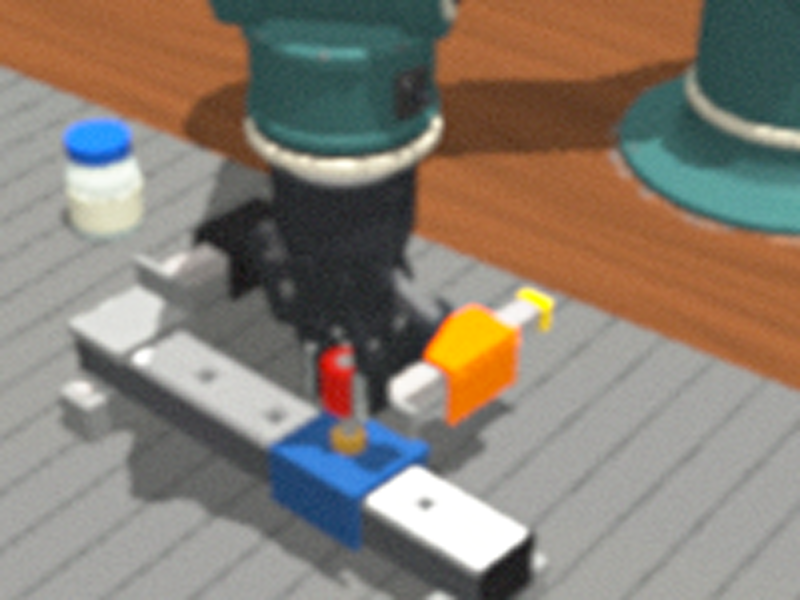

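Call:
carry_out(
  steps=[
    [[0, -0.4, 2, 0, 0, 0, 18], [0, -0.4, 4, 0, 0, 0, 18], [0, -0.4, 6, 0, 0, 0, 18], [0, -0.4, 8.5, 0, 0, 0, 18], [0, -0.4, 11, 0, 0, 0, 18], [0, -0.4, 13.5, 0, 0, 0, 18], [0, -0.4, 15.5, 0, 0, 0, 18], [0, -0.4, 15.5, 0, 0, 0, 18]],
  ],
)

```text
clock: 14.08
tool_pos: [596.7, 22.9, 177.1]
orientation: [[-0.996, 0.092, 0.004], [0.092, 0.996, 0.001], [-0.004, 0.001, -1.0]]
force: [-0.7, 1.8, -3.0]
opening: 28.5
```

```bash
python3 - <<'E'
from h import *
plan([596.5,22.7,177],84.9)
im=ctrl.get_image("wrist");cv2.imwrite("pics/w10.png",im["color"])
s=ctrl.get_image("scene");cv2.imwrite("pics/s10.png",cv2.resize(s["color"][130:290,230:430],None,fx=4,fy=3.75,interpolation=cv2.INTER_CUBIC))
for l in ("knob_mid",):
  for r in ctrl.spot_point(l,im)[:2]+ctrl.spot_point(l,s)[:2]: print(l,np.round(r["centre"],1),round(r["confidence"],2))
E
```

```text
t 14.08 pos [596.7  22.9 177.1] yaw_y 84.7 tiltz [ 0.004  0.001 -1.   ] F [-0.7  1.8 -3. ] op 28.5
shift [ 0.2 -0.2  0.1] rot [ 0.1  0.2 -0.2] q [ 0.49  0.65 -0.79  1.77  0.55  0.95  0.96]
knob_mid [596.9  24.2 119.3] 0.69
knob_mid [595.   25.7 123.6] 0.62
```

View pics/w10.png

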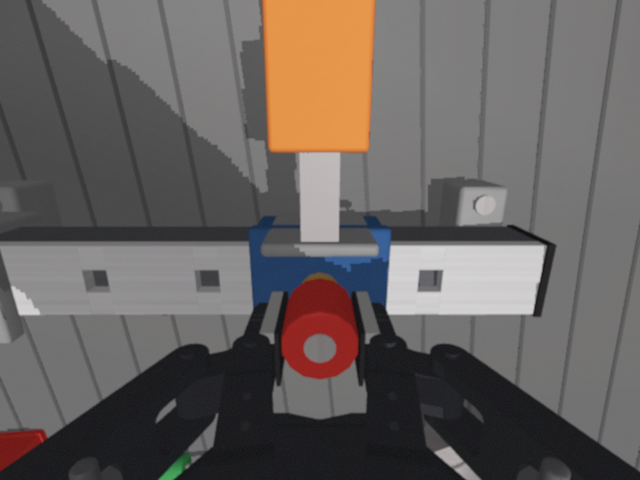

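View pics/s10.png

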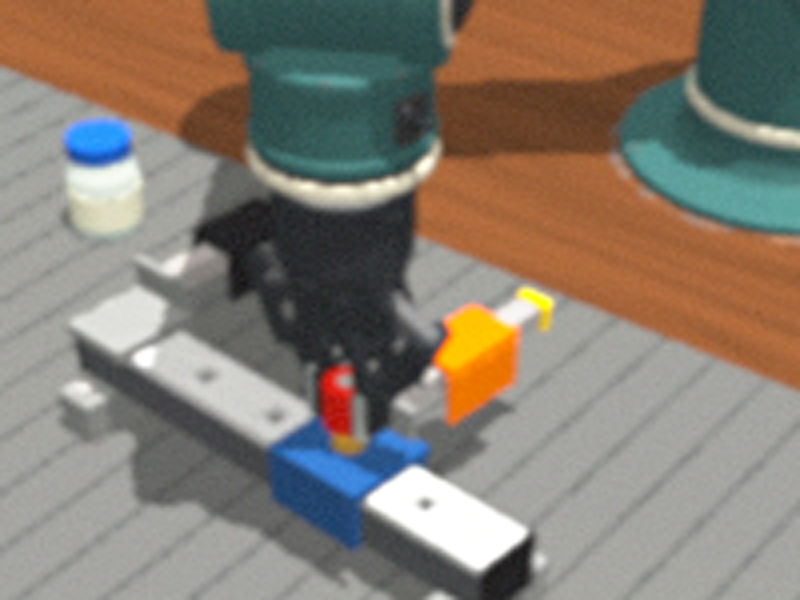

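Call:
carry_out(
  steps=[
    [[0, 0, 0.5, 0, 0, 0, 18], [0, 0, 1, 0, 0, 0, 18], [0, 0, 1.5, 0, 0, 0, 18], [0, 0, 2, 0, 0, 0, 18], [0, 0, 2, 0, 0, 0, 18], [0, 0, 2, 0, 0, 0, 18], [0, 0, 2, 0, 0, 0, 18], [0, 0, 2, 0, 0, 0, 18]],
  ],
)

```text
clock: 14.95
tool_pos: [597.0, 23.1, 176.8]
orientation: [[-0.996, 0.092, 0.005], [0.092, 0.996, 0.0], [-0.005, 0.001, -1.0]]
force: [-11.0, -0.4, 28.0]
opening: 28.9
```

```bash
python3 - <<'E'
from h import *
plan([596.5,22.7,177],84.9)
E
```

```text
t 14.95 pos [597.   23.1 176.8] yaw_y 84.7 tiltz [ 0.005  0.    -1.   ] F [-11.   -0.4  28. ] op 28.9
shift [ 0.5 -0.4 -0.2] rot [ 0.   0.3 -0.2] q [ 0.49  0.65 -0.78  1.77  0.55  0.95  0.95]
```

Call:
carry_out(
  steps=[
    [[0, 0, 0.7, 0, 0, 0, 18], [0, 0, 0.7, 0, 0, 0, 18], [0, 0, 0.7, 0, 0, 0, 18], [0, 0, 0.7, 0, 0, 0, 18], [0, 0, 0.7, 0, 0, 0, 18], [0, 0, 0.7, 0, 0, 0, 18], [0, 0, 0.7, 0, 0, 0, 18], [0, 0, 0.7, 0, 0, 0, 18]],
  ],
)

```text
clock: 15.62
tool_pos: [596.9, 23.1, 177.0]
orientation: [[-0.996, 0.092, 0.005], [0.092, 0.996, -0.001], [-0.005, -0.0, -1.0]]
force: [-10.0, -0.5, 13.8]
opening: 28.5
```

```bash
python3 - <<'E'
from h import *
plan([596.5,22.7,177],84.9)
s=ctrl.get_image("scene");cv2.imwrite("pics/s11.png",cv2.resize(s["color"][130:290,230:430],None,fx=4,fy=3.75,interpolation=cv2.INTER_CUBIC))
t=ctrl.get_image("top")
for im in (s,t):
 for l in ("knob_mid","bar_mid","pad_center","jar_mid","reflector","screwdriver"):
  for r in ctrl.spot_point(l,im)[:4]: print(l,np.round(r["centre"],1),round(r["confidence"],2))
E
```

```text
t 15.62 pos [596.9  23.1 177. ] yaw_y 84.7 tiltz [ 0.005 -0.001 -1.   ] F [-10.   -0.5  13.8] op 28.5
shift [ 0.4 -0.4 -0. ] rot [-0.   0.3 -0.2] q [ 0.49  0.65 -0.78  1.77  0.55  0.95  0.95]
knob_mid [596.1  24.1 121.6] 0.4
bar_mid [496.4  36.  105.4] 0.75
pad_center [343.5 328.9  17.6] 0.76
pad_center [495.3  30.7  93. ] 0.69
pad_center [375.2 416.   16.2] 0.59
jar_mid [ 422.1 -351.1   45.2] 0.96
reflector [ 7.962e+02  1.184e+02 -1.000e-01] 0.56
reflector [495.1  34.1 104.1] 0.25
screwdriver [ 794.3 -115.6   -1.4] 0.68
bar_mid [494.   35.4 105.8] 0.68
pad_center [344.6 337.8  20.3] 0.75
pad_center [381.6 410.4  19.8] 0.73
pad_center [494.3  31.8  88.3] 0.66
jar_mid [ 423.6 -352.6   41.5] 0.96
reflector [800.4 117.2   3.2] 0.71
screwdriver [ 790.6 -113.3    0.9] 0.67
```

View pics/s11.png

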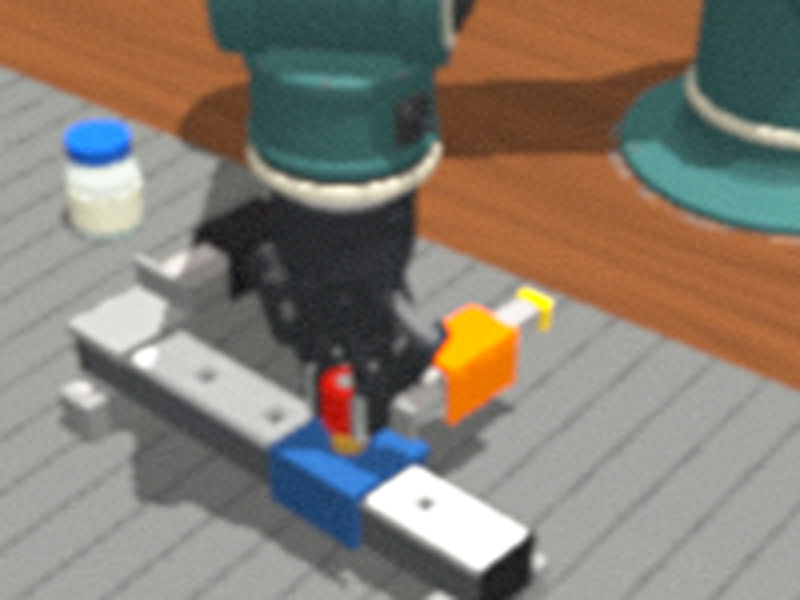

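All the checks agree, so I'm handing the job in.

```bash
python3 -c "
from station import ctrl
print(ctrl.close_job())"
```

```text
the job is handed in; nothing more can be done
None
```

I draped the largest orange pad over the blue section's bar and let go of it. Then I pulled the red plunger up about 15 mm, slid the section about 60 mm to the next hole and lowered the pin there. I handed the job in at about 16 s, still gripping the knob at 60 N; no verdict is reported.

- **Pin and section:** the last check showed the tool at the same height as when it first gripped the knob (177.0 mm). It stopped firmly there when pressed, with 28 N upward reaction, so I eased off to about 14 N before handing in. The tool had moved 60 mm along the slide, and the wrist picture shows the section one hole further on.
- **Pad:** the final scene picture shows it level on the bar. The networks put its centre about 4–5 mm across from bar_mid, near their own 4 mm error. The close wrist pictures showed it centred, so I did not correct it.
- **Bystanders:** the jar, reflector and screwdriver showed no sign of having moved. For the screwdriver I only compared pictures, since I took no starting position for it.

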